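# Turn the tasting stand and set out the pick pot

## Robot

A 6-joint arm with a two-finger parallel gripper is mounted at the origin on a cart in front of the work surface, level with it; the furniture and walls round the work are solid. World frame = base frame: x ahead of the robot, y to its left, z up, the work surface at z = 0. Lengths are in m, angles in rad, forces in N, time in s.
With the tool pointing down it reaches from about 0.275 to 0.75 m from the base axis. Payload 10.2 kg.
Tool frame: the origin (TCP) lies midway between the tips of the shut fingers; the grasp point (between the pads) lies 19 mm behind it (env.hold_point_z is the distance from the TCP to the grasp point, in m); z points along the fingers, y is the line along which they close (so a half turn about z gives the same grasp; the last joint's range is limited). The gripper opens to 85 mm and grips with 20 to 120 N. Pads are 22 mm wide; open, the fingers measure 114 mm over their backs; the gripper's body (76 mm by 85 mm) begins 54 mm behind the grasp point. The pads swing forward as they close: fully open they stand 13 mm farther back than shut.
Start: joints at [-1.452, 0.313, 1.498, -0, 1.331, -0.223], TCP at [0.176, -0.495, 0.201] pointing down, gripper open.
Joint ranges: [-2.94, 2.94], [-0.97, 2.17], [0.19, 2.56], [-1.23, 4.37], [0.02, 3.11], [-2.88, 2.88]. Speed limits (rad/s): [2.39, 2.39, 3.01, 3.14, 3.14, 3.14].

## Interface

Orientations are given as a unit quaternion [x, y, z, w].
In Python, from bench import env, kinematics, monitor, eyes, job gives the robot as it stands. The module is installed in compiled form; this text tells all that it offers. Calls block until the motion is done:
- env.reach(position, orientation): joint-space move of the TCP to a pose.
- env.movel(position, velocity=0.15, frame=None, guard=None): straight line of the TCP; frame=None keeps the orientation; velocity is the mean speed in m/s. With guard (N) it stops when the force on the tool has changed by that much, and returns True; else False.
- env.set_joints(angles): joint-space move.
- env.release() and env.close_gripper(effort=None): open the fingers fully, or close them until they stop; effort is the grip in N (None keeps the last).
- env.hold(seconds).
- kinematics.ik(position, orientation): joint angles nearest the present ones, or None.
- monitor.sense(): the state.
- eyes.grab_frame(name): name is "side" or "top" or "wrist"; returns a dict with "frame" (400x640x3 uint8, red, green, blue), "mtx" (3x3 intrinsics, pixels), "k1" (the pictures are not rectified: a ray, as slopes to the right and down, at radius r is drawn at 1 + k1 r^2 times it, then the intrinsics apply), "view" (4x4, takes a point from world to camera coordinates). Camera axes: x right, y down, z forward; pixel columns grow to the right and rows downward; lengths in m; the calibration is good to about 2 mm. A picture is of the moment at which its call begins. There is no depth.
A pose or a line that the arm cannot do raises env.MotionError and nothing moves.
- job.hand_in(): hands the job in; it is judged then, once.
The state is a dict: "clock": time; "joints": joint angles; "qvel": joint speeds; "joint_efforts": joint torques, N m; "position": TCP position; "ee_rot": TCP orientation; "contact_force": force on the tool from outside, world axes, zero at the start; "ft_torque": the same for the moment, N m; "finger_gap": opening from 0.0 (shut) to 1.0 (fully open); "gripper_force": force on a finger pad.
Only numpy, scipy, OpenCV 4.12 (cv2) and the standard library are available. Lean on these libraries where they do the work, as an engineer would, in place of code of your own. Each camera call takes 0.05 s, during which the arm holds its last target. There are 200 camera calls.

## Task

Set up the cheese tasting stand: turn its platter by pressing a fingertip down on the rim flange and dragging it round, without touching the things on it, until the little ceramic lamb stands at the front, squarely behind the pot holder (within about 5 mm sideways). Press gently, always under 20 N, or the rubber bearing is damaged. Then stand the pot of tasting picks upright in the ring of the holder, fully down, leave the lamb at the front, and disturb nothing else.

Things in the scene. Friction and masses are not known exactly. Their poses are not given: they have to be found in the camera images.
- stand: Steel foot of the turntable, fixed to the worktop: a disc 286 mm across and 8 mm thick with a 70 mm wide tongue towards -x of its own frame, its front. Origin: on the turning axis, on the worktop. z up; its front direction is its own -x, and points roughly to the robot's right (world -y).
- holder_floor (a point): Floor of the pot holder on the tongue, 190 mm in front of the turning axis and 8 mm above the worktop: centre of a steel ring of 55 mm inner and 66 mm outer diameter whose top stands 18 mm above this point. Axes as the stand.
- platter: Wooden turntable platter in two steps, turning more than a full turn either way about the stand's vertical axis; 0.7 N m turns it (about 5.4 N along the rim) and it stays where left. Origin: on the axis, 20 mm above the worktop at rest. Raised middle: 210 mm across, level top 20 mm above the origin; nothing on it overhangs the flange. The lower, bare flange round it, the part to push, is 290 mm across with a smooth edge, about 12 mm above the foot.
- flange_level (a point): Point on the turning axis at the mean height of the flange's top (34 mm above the worktop). The bare flange runs from radius 105 to 145 mm and is warped: at mid-flange its top lies up to about 5.5 mm above or below this level, changing smoothly once round the platter, so the height at which a finger meets it differs with each new touch. It is hard wood; a dry fingertip pressed on with 10 to 15 N drags it along.
- hub: Springy rubber bearing under the platter, a black disc 80 mm across, hidden below it. Under a downward push the platter sinks straight down about 1 mm for each 7 N and bottoms after about 6 mm. Origin: on the axis, 8 mm above the worktop.
- lamb: Little cream ceramic lamb, 32x86x54 mm, fixed on the raised middle 70 mm from the axis. Origin: centre of its underside; z up. It is at the front when it lies on the line from the axis to the holder, on the holder's side.
- wedge_a: Film-wrapped cheese wedge, 69x101x47 mm, a display piece fixed on the platter. Origin: centre of its underside.
- wedge_b: Film-wrapped cheese wedge, 76x93x52 mm, a display piece fixed on the platter. Origin: centre of its underside.
- pick_pot: Round blue-grey pot of tasting picks, 48 mm across, wall 55 mm high, picks reaching 79 mm, 0.1 kg, standing on the worktop to the robot's right. Origin: centre of its underside; z up.
- jar: Bystander: glass jar with a red lid, 75 mm across, 92 mm high, on the worktop right of the pot. Origin: centre of its underside.
- tape_roll: Bystander: roll of tape, 62 mm across, 19 mm high, lying on the worktop between the holder, the pot and the robot. Origin: centre of its underside.
- screen_foot (a point): Point on the foot of the fixed clear glass screen that stands along world y behind the work: x about 0.61 at the foot, 240 mm high, leaning away from the robot (top at x about 0.64), ending at y = 0.24 on the left. Hard to see: keep arm and gripper on the robot's side of it. A tall white cabinet stands behind it on the right.
Things that resemble listed ones, but are neither listed nor needed, are in the scene too. Leave any red look-alike of the pick_pot alone.

How it is judged:
By the outcome, as a careful person would: the job done as asked, in the order asked, and still so for the second after the job is handed in, with the robot touching nothing.
It also fails if it takes over 72 s, if anything falls off the work surface, if the arm or the gripper's body presses on something with over 40 N, if the wrist force passes 120 N, or if a joint passes its speed limit or range.

## Working session

There is one attempt and no reset: what is moved stays moved. The work goes in short steps, each a Python script; the robot and the scene stay as the last script left them, time stands still between calls to the robot, and variables do not carry over. Pictures are saved under pics/ and viewed, at most 10 in all, crops included, and the job is handed in when it is done.

```bash
ls; mkdir -p pics
cat > h.py <<'E'
import numpy as np, cv2
from bench import env, kinematics, monitor, eyes, job
def ray(f,u,v):
    K=f["mtx"];V=f["view"];p=cv2.undistortPoints(np.array([[[u,v]]],float),np.array(K,float),np.array([f["k1"],0,0,0.]))[0,0]
    R=V[:3,:3];o=-R.T@V[:3,3];return o,R.T@np.array([p[0],p[1],1.])
def plane(f,u,v,z):
    o,d=ray(f,u,v);return o+d*(z-o[2])/d[2]
def proj(f,P):
    P=np.atleast_2d(P).astype(float);V=f["view"]
    r=cv2.projectPoints(P.reshape(-1,1,3),cv2.Rodrigues(V[:3,:3])[0],V[:3,3].astype(float),np.array(f["mtx"],float),np.array([f["k1"],0,0,0.]))[0];return r.reshape(-1,2)
E
python3 - <<'E'
from h import *
import pickle
D={}
for n in("side","top","wrist"):
    f=eyes.grab_frame(n);D[n]=f;cv2.imwrite(f"pics/{n}0.png",f["frame"][...,::-1])
    V=f["view"];print(n,-V[:3,:3].T@V[:3,3],V[2,:3],f["k1"],f["mtx"][0,0])
pickle.dump(D,open("f0.pkl","wb"))
s=monitor.sense();print(s)
E
```

```text
pics
side [0.06544675 0.82804484 0.50609631] [ 0.42319699 -0.80456426 -0.41663012] -0.07648183278844059 404.1016730056483
top [ 0.24610777 -0.02217505  1.38644068] [ 0.17228989 -0.01671325 -0.98490449] -0.08964445703450513 410.9180048713353
wrist [ 0.25376778 -0.46670111  0.37376818] [-0.3033832  -0.10642131 -0.94690714] -0.06690461208607609 327.88214350266065
{'clock': 0.15, 'joints': array([-1.45239097e+00,  3.13318401e-01,  1.49826738e+00, -1.59586740e-05,
        1.33100486e+00, -2.23416241e-01]), 'qvel': array([-0.00118931, -0.00208556, -0.00308006, -0.00120553, -0.0018095 ,
       -0.00158568]), 'joint_efforts': array([ 9.64369174e-04, -4.12368286e+01, -2.59796798e+01, -2.03695690e-04,
        3.22096894e-03, -2.78043342e-05]), 'position': array([ 0.17593055, -0.49440211,  0.20016632]), 'ee_rot': array([ 9.85429822e-01,  1.70081796e-01,  1.84482724e-05, -4.98709433e-04]), 'contact_force': array([-0.06989612,  0.02814519, -0.1884141 ]), 'ft_torque': array([ 0.00220245, -0.03573714,  0.03378909]), 'gripper_force': 0.0, 'finger_gap': 1.0039811963971161}
```

View pics/top0.png

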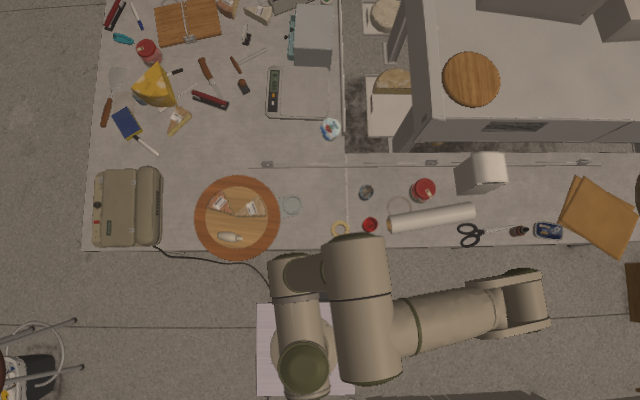

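View pics/side0.png

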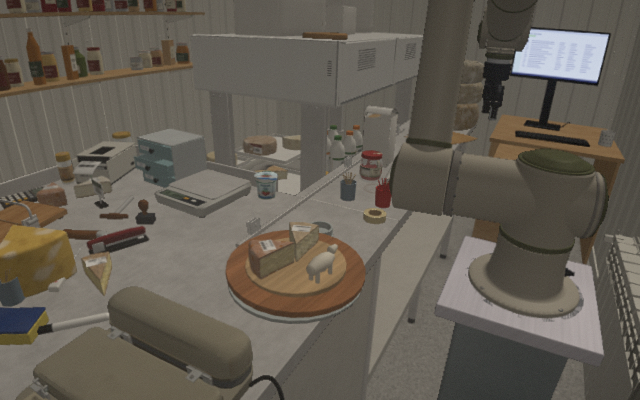

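The top view shows the platter at about (237,218), ring (291,205), lamb (230,237), pot (366,191), red look-alike (370,225), tape (341,228) and jar (424,189). I'll zoom in and measure.

Run:
```python
from h import *
import pickle
D=pickle.load(open("f0.pkl","rb"));f=D["top"];im=f["frame"]
c=cv2.resize(im[165:270,185:385],None,fx=4,fy=4,interpolation=cv2.INTER_CUBIC);cv2.imwrite("pics/topc.png",c[...,::-1])
hsv=cv2.cvtColor(im,cv2.COLOR_RGB2HSV)
m=((hsv[...,0]<20)&(hsv[...,1]>90)&(hsv[...,2]>60)).astype(np.uint8)
m[:165]=0;m[270:]=0;m[:,:185]=0;m[:,290:]=0
cs=cv2.findContours(m,cv2.RETR_EXTERNAL,cv2.CHAIN_APPROX_NONE)[0];k=max(cs,key=cv2.contourArea);k=cv2.convexHull(k)[:,0]
P=np.array([plane(f,u,v,.034)[:2] for u,v in k])
def circ(P):
    A=np.c_[2*P,np.ones(len(P))];s=np.linalg.lstsq(A,(P**2).sum(1),rcond=None)[0];r=np.sqrt(s[2]+s[0]**2+s[1]**2);return s[:2],r,np.abs(np.hypot(*(P-s[:2]).T)-r).max()
print(circ(P))
for n,u,v,z in[("ring",291,205,.026),("pot",366,191,.06),("jar",424,189,.09),("tape",341,228,.02),("lamb",230,237,.09),("red",370,225,.06)]: print(n,plane(f,u,v,z))
print(plane(f,291,200,.0)-plane(f,292,200,0))
for u,v in[(248,165),(262,163),(430,162),(590,162)]: print(plane(f,u,v,0))
```

```text
(array([0.42950145, 0.22002857]), np.float64(0.1440356631672678), np.float64(0.0017144386776492548))
ring [0.46847346 0.03912539 0.026     ]
pot [ 0.50617137 -0.20992566  0.06      ]
jar [ 0.50444073 -0.39565541  0.09      ]
tape [ 0.38918689 -0.12704646  0.02      ]
lamb [0.35829224 0.22974115 0.09      ]
red [ 0.39325937 -0.21880818  0.06      ]
[4.84174902e-05 3.42326884e-03 0.00000000e+00]
[0.61586021 0.18921077 0.        ]
[ 6.22304543e-01  1.40461803e-01 -2.22044605e-16]
[ 0.61912314 -0.4494252   0.        ]
[ 0.61671413 -1.05727572  0.        ]
```

View pics/topc.png

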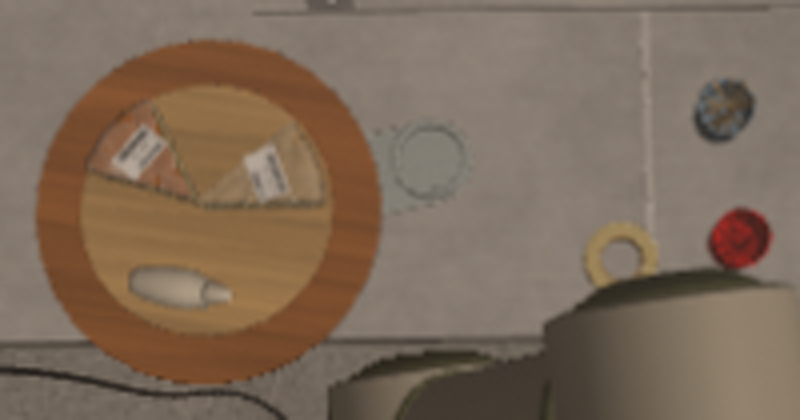

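View pics/wrist0.png

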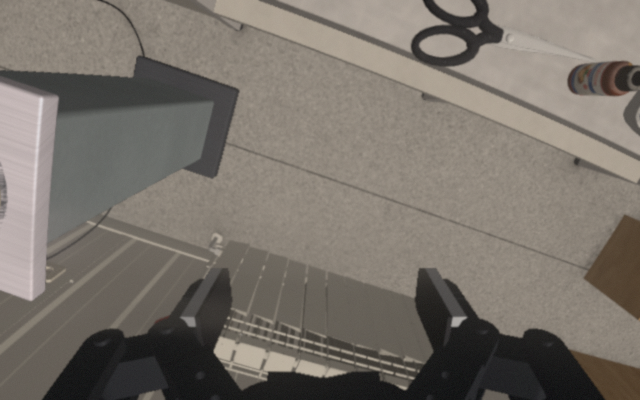

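The top crop shows the platter circle centred near (209,212), the ring at (429,160), the lamb at (180,288) with its head to the right, and the blue pot at (724,110). The wrist view shows only the floor. Next I look from above with the wrist camera, fingers shut.

```bash
cat >> h.py <<'E'
def q(psi): return np.array([np.cos(psi/2),np.sin(psi/2),0,0])
def circ(P):
    A=np.c_[2*P,np.ones(len(P))];s=np.linalg.lstsq(A,(P**2).sum(1),rcond=None)[0];r=np.sqrt(s[2]+s[0]**2+s[1]**2);return s[:2],r,np.abs(np.hypot(*(P-s[:2]).T)-r).max()
LOOK=np.array([.40,.13,.33])
E
python3 - <<'E'
from h import *
import pickle
env.close_gripper(40)
env.reach(LOOK,q(0.))
f=eyes.grab_frame("wrist");pickle.dump(f,open("w1.pkl","wb"));cv2.imwrite("pics/w1.png",f["frame"][...,::-1])
s=monitor.sense();print(s["clock"],s["position"],s["contact_force"],s["joints"])
E
```

```text
3.3667 [0.40020686 0.12954945 0.32984975] [-0.37855841 -0.55052318 -0.0807231 ] [ 3.30078831e-02  1.29412649e-02  1.52096632e+00 -1.00402336e-04
  1.60797679e+00  1.60464959e+00]
```

View pics/w1.png

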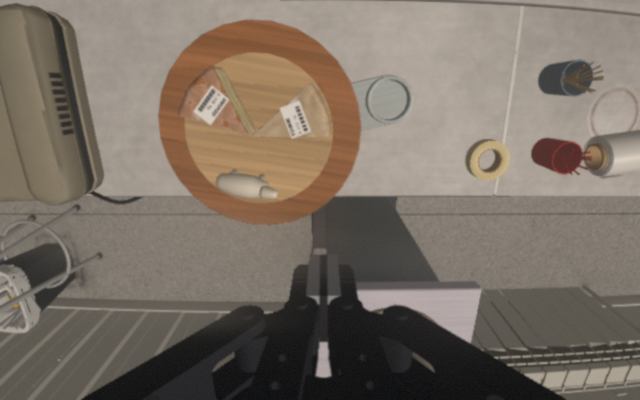

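The wrist view is good: platter at (260,122), ring at (388,99), lamb at (245,187), blue pot at (567,78), red pot at (557,155), tape at (488,160). Now I fit the circles.

```bash
cat >> h.py <<'E'
def axis(f,box):
    hsv=cv2.cvtColor(f["frame"],cv2.COLOR_RGB2HSV);m=((hsv[...,0]<20)&(hsv[...,1]>90)&(hsv[...,2]>50)).astype(np.uint8)
    w=np.zeros_like(m);w[box[1]:box[3],box[0]:box[2]]=1
    k=max(cv2.findContours(m*w,cv2.RETR_EXTERNAL,cv2.CHAIN_APPROX_NONE)[0],key=cv2.contourArea)
    k=cv2.convexHull(k)[:,0];return circ(np.array([plane(f,u,v,.034)[:2] for u,v in k]))
E
python3 - <<'E'
from h import *
import pickle
f=pickle.load(open("w1.pkl","rb"));print(axis(f,(140,10,375,235)))
g=cv2.cvtColor(f["frame"],cv2.COLOR_RGB2GRAY)
x0,y0,S=350,65,4
c=cv2.resize(g[y0:135,x0:425],None,fx=S,fy=S,interpolation=cv2.INTER_CUBIC)
h=cv2.HoughCircles(c,cv2.HOUGH_GRADIENT_ALT,1.5,20,param1=100,param2=.6,minRadius=60,maxRadius=120)
if h is not None:
  for a in h[0]: print(a,plane(f,x0+a[0]/S,y0+a[1]/S,.026),a[2]/S)
a=cv2.resize(f["frame"][60:140,345:430],None,fx=4,fy=4,interpolation=cv2.INTER_CUBIC)
b=cv2.resize(f["frame"][160:210,205:290],None,fx=4,fy=4,interpolation=cv2.INTER_CUBIC)
cv2.imwrite("pics/w1c.png",np.vstack([a,b])[...,::-1])
E
```

```text
(array([0.4331648 , 0.22090631]), np.float64(0.14300036389068263), np.float64(0.0016270841784262746))
[156.       138.        84.921524] [0.47495011 0.0375834  0.026     ] 21.230381
[156.      138.       97.52927] [0.47495011 0.0375834  0.026     ] 24.382317
[156.      138.       73.09498] [0.47495011 0.0375834  0.026     ] 18.273745
```

View pics/w1c.png

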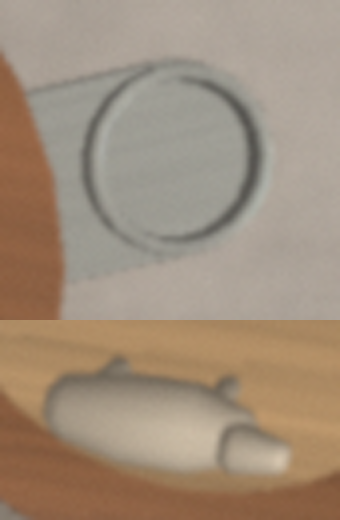

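```bash
cat >> h.py <<'E'
C=np.array([.4315,.2205]);R=.125
def pt(th,z): return np.array([C[0]+R*np.cos(th),C[1]+R*np.sin(th),z])
def drag(t0,t1,F=12.5,step=np.radians(8)):
    env.reach(pt(t0,.15),q(t0)); env.movel(pt(t0,.055),.15)
    b=np.array(monitor.sense()["contact_force"]); fz=lambda: abs(monitor.sense()["contact_force"][2]-b[2])
    print("hit",env.movel(pt(t0,.022),.015,guard=4.)); z=monitor.sense()["position"][2]; print("z",z,"f",fz())
    for i in range(8):
        e=F-fz()
        if abs(e)<1: break
        z+=-np.clip(e/7e3*.8,-.0008,.0008); env.movel(pt(t0,z),.02)
    print("press",z,fz())
    ts=np.linspace(t0,t1,int(np.ceil(abs(t1-t0)/step))+1)[1:]; L=[]
    for t in ts:
        env.movel(pt(t,z),.06,q(t)); f=np.array(monitor.sense()["contact_force"])-b; L.append(f.round(1))
        e=F-abs(f[2])
        if abs(e)>1.5: z-=np.clip(e/7e3*.6,-.0006,.0006)
    print(np.array(L).tolist()); env.movel(pt(t1,z+.03),.08); env.movel(pt(t1,.15),.2)
    print("clock",monitor.sense()["clock"])
E
python3 - <<'E'
from h import *
import pickle
f=pickle.load(open("w1.pkl","rb"));l=plane(f,246,186.5,.065);print(l,np.degrees(np.arctan2(l[1]-C[1],l[0]-C[0])))
for d in range(128,237,12): print(d,np.round(kinematics.ik(pt(np.radians(d),.03),q(np.radians(d))),2))
drag(np.radians(130),np.radians(236))
env.reach(LOOK,q(0.))
f=eyes.grab_frame("wrist");pickle.dump(f,open("w2.pkl","wb"));cv2.imwrite("pics/w2.png",cv2.resize(f["frame"][0:240,140:440],None,fx=2.5,fy=2.5,interpolation=cv2.INTER_CUBIC)[...,::-1])
print(monitor.sense()["clock"])
E
```

```text
[0.35948877 0.23720681 0.065     ] 166.93829245515303
128 [ 0.49  0.43  1.84 -0.    0.88 -0.18]
140 [ 0.47  0.38  1.91 -0.    0.85 -0.4 ]
152 [ 0.44  0.34  1.98 -0.    0.82 -0.64]
164 [ 0.39  0.3   2.05 -0.    0.8  -0.9 ]
176 [ 0.33  0.26  2.1  -0.    0.78 -1.17]
188 [ 0.26  0.23  2.14 -0.    0.77 -1.45]
200 [ 0.19  0.22  2.16 -0.    0.76 -1.73]
212 [ 0.11  0.22  2.16 -0.    0.76 -2.02]
224 [ 0.05  0.23  2.14 -0.    0.77 -2.29]
236 [ 0.    0.25  2.11 -0.    0.78 -2.55]
hit False
z 0.022044848685087458 f 0.3443367230222608
press 0.01564484868508747 0.26003236825839604
[[0.2, -0.4, -0.1], [-0.4, 0.6, -0.7], [-0.3, 0.1, -0.4], [-0.1, -0.4, -0.8], [-0.1, -0.2, -0.1], [0.2, 0.2, 0.3], [-0.3, 0.3, -0.2], [0.2, -0.3, -0.1], [-0.4, -0.2, -0.7], [1.0, 0.8, -0.1], [-0.1, -0.1, -1.1], [-0.7, 0.8, 0.2], [-0.5, -0.1, -0.8], [-0.7, 0.2, 0.3]]
clock 17.2833
20.7833
```

View pics/w2.png

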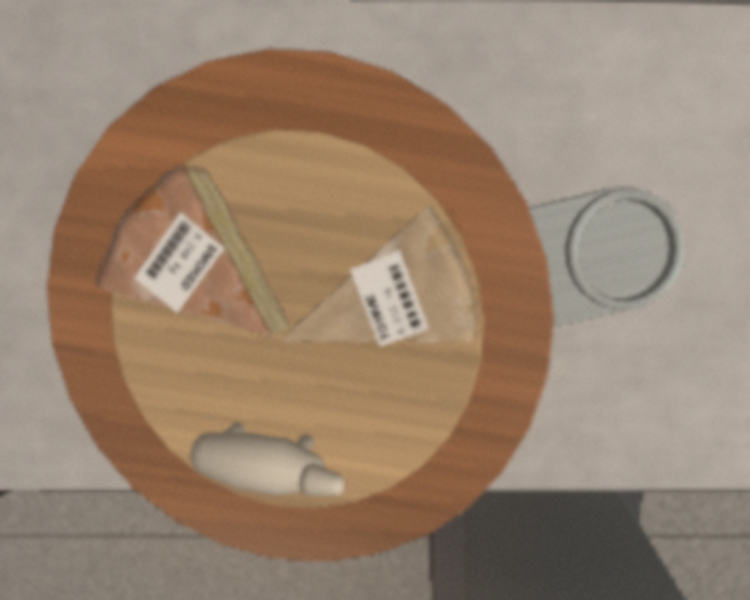

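The view is unchanged: the lamb is still at (265,465) in the crop, so the finger never met the flange. I'll check the fingers.

Run:
```python
from h import *
import pickle
f=pickle.load(open("w2.pkl","rb"));s=monitor.sense()
print(s["finger_gap"],s["gripper_force"],s["position"],s["ee_rot"],s["contact_force"])
p=s["position"]
print(proj(f,[p,p+[0,0,.019]]))
env.reach(pt(np.radians(175),.12),q(np.radians(175)));env.movel(pt(np.radians(175),.05),.15)
a=eyes.grab_frame("side");b=eyes.grab_frame("top");s=monitor.sense();p=s["position"]
print(s["clock"],p,s["finger_gap"],proj(a,[p,pt(np.radians(175),.034)]))
u,v=proj(a,p)[0].astype(int)
A=cv2.resize(a["frame"][v-80:v+70,u-90:u+90],None,fx=4,fy=4,interpolation=cv2.INTER_CUBIC)
cv2.imwrite("pics/s3.png",A[...,::-1]);print(u,v)
```

```text
0.0010274418774938155 0.0 [0.39998135 0.12998718 0.32993414] [ 9.99999993e-01  1.02211436e-04 -6.55159968e-05  8.51317616e-06] [-0.41519661  0.28473003  0.73296281]
[[323.25172759 242.38285693]
 [323.2411823  257.90598108]]
23.8417 [0.30767947 0.23163835 0.05089443] 0.00033345436771487684 [[348.66459179 277.93000704]
 [348.54748066 285.16560161]]
348 277
```

View pics/s3.png

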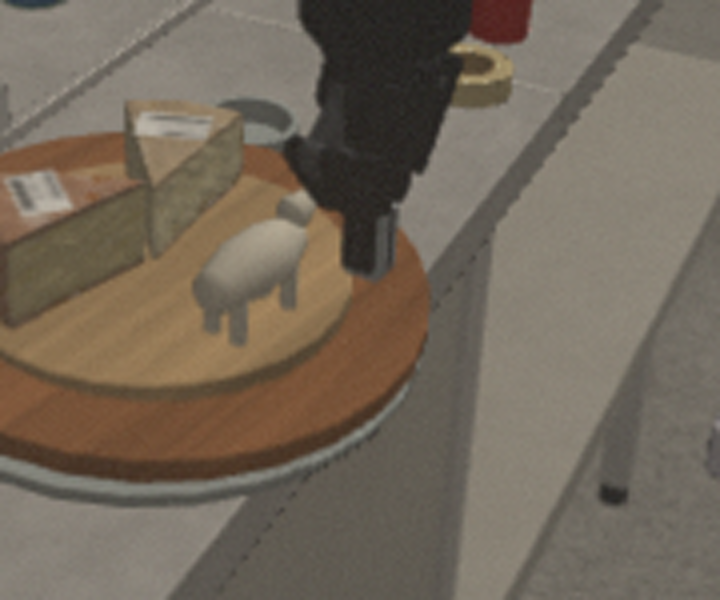

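The fingertip appears at (370,275) in the crop, about 11 px above the projected TCP at (362,322). I'll check the side calibration numerically against the known platter and ring.

Run:
```python
from h import *
import pickle
D=pickle.load(open("f0.pkl","rb"));f=D["side"]
print(axis(f,(215,225,375,312)))
t=np.radians([0,90,180,270]);print(proj(f,np.c_[C[0]+.145*np.cos(t),C[1]+.145*np.sin(t),np.full(4,.034)]).round(1).tolist())
print("ring",proj(f,[[.4735,.036,.026],[.4735,.036,.0]]), "pot",proj(f,[[.506,-.21,.0]]))
# wedge/lamb far check: tape on table
print("tape",proj(f,[[.389,-.127,.019]]))
s=eyes.grab_frame("side"); im=s["frame"]; p=monitor.sense()["position"]; print(p,proj(s,p))
# dark finger pixels below
g=im.sum(2); 
d=cv2.absdiff(im,f["frame"]).sum(2)[200:300,300:400]
for v in range(60,100,2): 
    xs=np.where(d[v]>60)[0]; print(v+200, (xs.min()+300,xs.max()+300,len(xs)) if len(xs) else None)
a=eyes.grab_frame("top");b=D["top"];d=cv2.absdiff(a["frame"],b["frame"]).sum(2)
print(proj(a,p));
```

```text
(array([0.43209374, 0.22540905]), np.float64(0.14874235162174199), np.float64(0.009419419101812238))
[[240.8, 245.8], [254.7, 302.9], [360.5, 285.4], [327.9, 234.8]]
ring [[319.99788399 226.6266765 ]
 [319.73242548 235.69048518]] pot [[348.28413473 198.58073309]]
tape [[374.96503049 212.0887981 ]]
[0.30759029 0.23161899 0.05084293] [[348.70961116 277.96069104]]
260 (np.int64(343), np.int64(355), 12)
262 (np.int64(343), np.int64(355), 12)
264 (np.int64(344), np.int64(352), 9)
266 None
268 None
270 None
272 None
274 None
276 None
278 None
280 None
282 None
284 None
286 None
288 None
290 None
292 None
294 None
296 None
298 None
[[231.50774841 253.68037828]]
```

Calibration is right, yet the tip sits about 13 px (30 mm) above the reported TCP. I'll look at the fingers closely.

Run:
```python
from h import *
import pickle
w=eyes.grab_frame("wrist");p=np.array(monitor.sense()["position"]);print(p,monitor.sense()["clock"])
pts=proj(w,[p,p+[0,0,.01],p+[0,0,.02],p+[0,0,.03],p+[0,0,.04]]);print(pts)
A=cv2.resize(w["frame"][190:400,230:430],None,fx=2.8,fy=2.8,interpolation=cv2.INTER_CUBIC)
w1=pickle.load(open("w2.pkl","rb"))["frame"]
B=cv2.resize(w1[190:400,290:360],None,fx=2.8,fy=2.8,interpolation=cv2.INTER_CUBIC)
cv2.imwrite("pics/f4.png",np.hstack([A,B])[...,::-1])
```

```text
[0.3073689  0.23154028 0.05060649] 23.9917
[[322.71626757 243.24827191]
 [322.72803724 251.11042967]
 [322.74111431 259.82150227]
 [322.75572498 269.52381585]
 [322.77214965 280.39251673]]
```

View pics/f4.png

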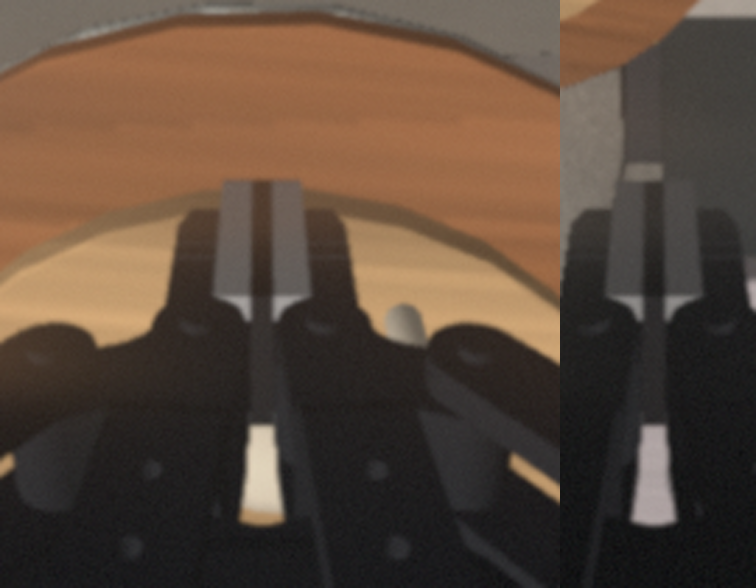

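Both views agree that the shut fingertips really are about 30 mm behind the reported TCP. I'll press by touch at a gap between the items, at 105°, and stop if there is no contact.

```bash
cat >> h.py <<'E'
def drag(t0,t1,F=12.5,step=np.radians(9),zs=.022,zmin=-.012,up=.10):
    env.reach(pt(t0,up),q(t0)); env.movel(pt(t0,zs),.2)
    F3=lambda: np.mean([monitor.sense()["contact_force"] for _ in range(3)],0)
    b=F3(); h=env.movel(pt(t0,zmin),.02,guard=4.); z=monitor.sense()["position"][2]; f=abs((F3()-b)[2]); print("hit",h,"z",z,"f",f)
    if not h: env.movel(pt(t0,up),.2); return
    for i in range(8):
        e=F-f
        if abs(e)<1: break
        z-=np.clip(e/7e3*.8,-.0008,.0008); env.movel(pt(t0,z),.02); f=abs((F3()-b)[2])
    print("press",z,f)
    ts=np.linspace(t0,t1,int(np.ceil(abs(t1-t0)/step))+1)[1:]; L=[]
    for t in ts:
        env.movel(pt(t,z),.07,q(t)); f=F3()-b; L.append(f.round(1).tolist()); e=F-abs(f[2])
        if abs(e)>1.5: z-=np.clip(e/7e3*.6,-.0006,.0006)
    print(L); env.movel(pt(t1,z+.02),.1); env.movel(pt(t1,up),.3)
    print("clock",monitor.sense()["clock"])
E
python3 - <<'E'
from h import *
import pickle
print(env.hold_point_z)
env.movel(np.r_[monitor.sense()["position"][:2],.1],.2)
drag(np.radians(105),np.radians(214))
env.reach(LOOK,q(0.))
f=eyes.grab_frame("wrist");pickle.dump(f,open("w3.pkl","wb"))
pickle.dump(eyes.grab_frame("top"),open("t3.pkl","wb"))
cv2.imwrite("pics/w3.png",cv2.resize(f["frame"][0:240,140:440],None,fx=2.5,fy=2.5,interpolation=cv2.INTER_CUBIC)[...,::-1])
print(monitor.sense()["clock"])
E
```

```text
0.0187
hit True z -0.0010716019899855989 f 6.006826101339236
press -0.003990220069400249 11.816837265479247
[[0.3, 2.3, 8.6], [0.7, 2.2, 9.5], [1.1, 1.8, 8.4], [0.4, 2.2, 7.4], [0.5, 2.4, 9.2], [0.4, 3.3, 8.3], [1.4, 3.9, 9.1], [2.0, 2.3, 9.6], [0.6, 1.9, 10.7], [2.3, 3.0, 11.1], [1.9, 2.6, 11.4], [1.7, 3.8, 11.1], [1.9, 4.5, 11.0]]
clock 35.1333
38.3
```

```bash
cat >> h.py <<'E'
def lamb(f,z=.065):
    c=proj(f,[[*C,.04]])[0]; hsv=cv2.cvtColor(f["frame"],cv2.COLOR_RGB2HSV).astype(int)
    t=np.linspace(0,6.28,60);poly=proj(f,np.c_[C[0]+.1*np.cos(t),C[1]+.1*np.sin(t),np.full(60,.05)]).astype(np.int32)
    w=np.zeros(f["frame"].shape[:2],np.uint8);cv2.fillPoly(w,[poly],1)
    m=((hsv[...,1]<85)&(w>0)).astype(np.uint8);m=cv2.morphologyEx(m,cv2.MORPH_OPEN,np.ones((3,3),np.uint8))
    n,_,st,ce=cv2.connectedComponentsWithStats(m)
    for i in range(1,n):
        if st[i,4]>25:
            p=plane(f,*ce[i],z);print(st[i].tolist(),ce[i].round(1),p.round(4),"r",np.hypot(*(p[:2]-C)).round(3),"ang",np.degrees(np.arctan2(*(p[:2]-C)[::-1])).round(1))
E
python3 - <<'E'
from h import *
import pickle
for n in("w1","w2","w3"): print(n);lamb(pickle.load(open(n+".pkl","rb")))
E
```

```text
w1
[193, 85, 37, 40, 846] [210.2 105.2] [0.4692 0.2763 0.065 ] r 0.067 ang 56.0
[309, 84, 5, 6, 26] [310.7  86.5] [0.4913 0.1455 0.065 ] r 0.096 ang -51.5
[260, 92, 69, 47, 1637] [295.6 120.7] [0.4486 0.1657 0.065 ] r 0.057 ang -72.6
[305, 96, 8, 9, 49] [307.9 100.9] [0.4736 0.1493 0.065 ] r 0.083 ang -59.4
[216, 170, 62, 29, 1196] [245.3 185.5] [0.361  0.2381 0.065 ] r 0.073 ang 166.0
w2
[193, 85, 38, 40, 850] [210.8 105. ] [0.4692 0.2762 0.065 ] r 0.067 ang 55.9
[307, 84, 8, 10, 52] [310.5  89. ] [0.488  0.1463 0.065 ] r 0.093 ang -52.7
[261, 93, 69, 46, 1578] [295.7 121. ] [0.448  0.1661 0.065 ] r 0.057 ang -73.1
[305, 95, 8, 11, 56] [308.2 100.8] [0.4735 0.1495 0.065 ] r 0.082 ang -59.4
[315, 98, 12, 18, 75] [321.3 105.3] [0.4679 0.1327 0.065 ] r 0.095 ang -67.5
[216, 170, 62, 29, 1201] [245.5 185.2] [0.361  0.2382 0.065 ] r 0.073 ang 165.9
w3
[264, 56, 7, 4, 26] [266.9  57.5] [0.5258 0.2003 0.065 ] r 0.096 ang -12.1
[247, 61, 55, 72, 1913] [269.1  91.3] [0.4853 0.1992 0.065 ] r 0.058 ang -21.6
[255, 61, 10, 9, 47] [259.1  65.2] [0.5168 0.2104 0.065 ] r 0.086 ang -6.7
[190, 125, 29, 40, 785] [204.2 144.6] [0.4177 0.2902 0.065 ] r 0.071 ang 101.2
[263, 156, 52, 43, 1137] [287.1 176.4] [0.3735 0.1798 0.065 ] r 0.071 ang -144.9
```

View pics/w3.png

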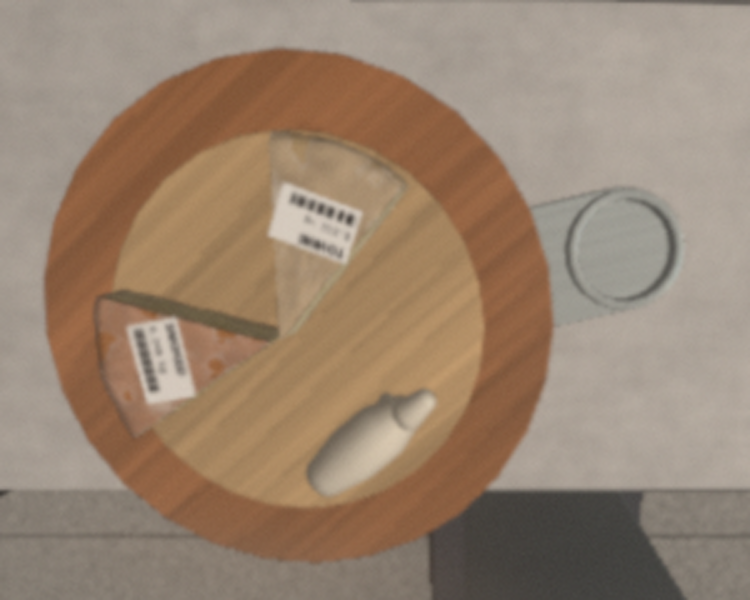

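The platter turned about 49° and then slipped, because the force had fallen to about 9 N. The lamb is now at (365,445) in the crop, about 215°, and needs about 67° more. I'll check with the top frames whether they can give feedback during the stroke.

Run:
```python
from h import *
import pickle
print("top0");lamb(pickle.load(open("f0.pkl","rb"))["top"])
print("top3");t=pickle.load(open("t3.pkl","rb"));lamb(t)
for d in(282.5,): 
  print(proj(t,[[C[0]+.07*np.cos(np.radians(d)),C[1]+.07*np.sin(np.radians(d)),.065]]))
print(kinematics.ik([.506,-.21,.02],q(np.pi/4)),kinematics.ik([.506,-.21,.2],q(0)))
f=pickle.load(open("w3.pkl","rb"));im=f["frame"];hsv=cv2.cvtColor(im,cv2.COLOR_RGB2HSV)
print("pot px",proj(f,[[.506,-.21,0],[.506,-.21,.055]]))
# pot mask: dark bluish blob
sub=hsv[55:102,530:600];m=((sub[...,2]<85)).astype(np.uint8);m=cv2.morphologyEx(m,cv2.MORPH_OPEN,np.ones((3,3),np.uint8))
n,_,st,ce=cv2.connectedComponentsWithStats(m);print(st.tolist(),ce+[530,55])
t=pickle.load(open("f0.pkl","rb"))["top"];h2=cv2.cvtColor(t["frame"],cv2.COLOR_RGB2HSV)[180:202,352:380]
m=(h2[...,2]<95).astype(np.uint8);n,_,st,ce=cv2.connectedComponentsWithStats(m);print(st.tolist(),ce+[352,180])
print(proj(t,[[.506,-.21,0],[.506,-.21,.055]]))
```

```text
top0
[213, 197, 13, 13, 105] [219.  202.9] [0.4723 0.2726 0.065 ] r 0.066 ang 51.9
[246, 201, 12, 15, 119] [251.3 208.1] [0.4538 0.1668 0.065 ] r 0.058 ang -67.5
[218, 232, 24, 10, 181] [228.7 236.5] [0.3621 0.2387 0.065 ] r 0.072 ang 165.3
top3
[205, 185, 61, 62, 2266] [235.8 212.6] [0.4395 0.2169 0.065 ] r 0.009 ang -24.1
[[255.73053097 210.18112811]]
[-6.07300365e-01  5.69158702e-01  1.62933075e+00 -4.44089210e-16
  9.43103204e-01  1.78097799e-01] [-6.07300365e-01  3.63798392e-01  1.42876066e+00 -4.44089210e-16
  1.34903361e+00  9.63495962e-01]
pot px [[550.30556658  81.26008319]
 [576.0614544   80.49514152]]
[[0, 0, 70, 47, 2071], [9, 7, 52, 33, 1068], [34, 27, 19, 13, 151]] [[564.69290198  78.08401738]
 [563.05992509  76.3258427 ]
 [572.0397351   88.68874172]]
[[0, 0, 28, 22, 477], [6, 5, 16, 16, 131], [8, 6, 4, 4, 8]] [[365.38993711 189.88050314]
 [366.12977099 192.92366412]
 [361.75       187.75      ]]
[[363.69862218 194.43189008]
 [365.82290729 191.34359763]]
```

```bash
cat >> h.py <<'E'
R=.128
def drag2(t0,t1,F=16.,step=np.radians(10),zs=.018,zmin=-.014,up=.075):
    env.reach(pt(t0,up),q(t0)); env.movel(pt(t0,zs),.25)
    F3=lambda: np.mean([monitor.sense()["contact_force"] for _ in range(3)],0)
    b=F3(); h=env.movel(pt(t0,zmin),.025,guard=4.); z=monitor.sense()["position"][2]; f=abs((F3()-b)[2]); print("hit",h,"z",z,"f",f)
    if not h: env.movel(pt(t0,up),.2); return
    for i in range(5):
        e=F-1-f
        if e<1: break
        z-=np.clip(e/7e3*.85,-.001,.001); env.movel(pt(t0,z),.03); f=abs((F3()-b)[2])
    print("press",z,f)
    ts=np.linspace(t0,t1,int(np.ceil(abs(t1-t0)/step))+1)[1:]; L=[]
    for t in ts:
        env.movel(pt(t,z),.08,q(t)); f=F3()-b; L.append(f.round(1).tolist()); e=F-abs(f[2])
        if abs(e)>.8: z-=np.clip(e/7e3*.8,-.001,.0006)
    print(L); env.movel(pt(t1,z+.015),.1); env.movel(pt(t1,up),.3)
def lrect(f,z=.065):
    t=np.linspace(0,6.28,60);poly=proj(f,np.c_[C[0]+.1*np.cos(t),C[1]+.1*np.sin(t),np.full(60,.05)]).astype(np.int32)
    hsv=cv2.cvtColor(f["frame"],cv2.COLOR_RGB2HSV);w=np.zeros(hsv.shape[:2],np.uint8);cv2.fillPoly(w,[poly],1)
    m=((hsv[...,1]<85)&(w>0)).astype(np.uint8);m=cv2.morphologyEx(m,cv2.MORPH_OPEN,np.ones((3,3),np.uint8))
    for k in cv2.findContours(m,cv2.RETR_EXTERNAL,cv2.CHAIN_APPROX_NONE)[0]:
        if cv2.contourArea(k)<300: continue
        P=np.array([plane(f,u,v,z)[:2] for u,v in k[:,0]])*1000
        r=cv2.minAreaRect(P.astype(np.float32));bp=cv2.boxPoints(r);a=bp[1]-bp[0];c2=bp[2]-bp[1];a=a if np.hypot(*a)>np.hypot(*c2) else c2
        ce=np.array(r[0])/1000-C;print("rect",np.round(r[0],1),np.round(r[1],1),"ang",np.degrees(np.arctan2(ce[1],ce[0])).round(1),"normal of long axis",(np.degrees(np.arctan2(a[1],a[0]))+90).round(1)%180)
E
python3 - <<'E'
from h import *
import pickle
for n in("w1","w3"): lrect(pickle.load(open(n+".pkl","rb")))
lrect(pickle.load(open("f0.pkl","rb"))["top"])
drag2(np.radians(150),np.radians(215))
env.reach(LOOK,q(0.));print(monitor.sense()["clock"])
f=eyes.grab_frame("wrist");pickle.dump(f,open("w5.pkl","wb"));lamb(f);lrect(f)
E
```

```text
rect [361.9 235.9] [86.5 37.5] ang 167.5 normal of long axis 171.2
rect [454.6 170. ] [56.9 90.1] ang -65.4 normal of long axis 5.8
rect [467.8 277.2] [30.2 49.9] ang 57.4 normal of long axis 49.5
rect [374.6 178.6] [32.7 86.5] ang -143.7 normal of long axis 39.7
rect [416.5 290. ] [51.1 30.7] ang 102.2 normal of long axis 98.0
rect [488.8 210.2] [62.2 95.3] ang -10.2 normal of long axis 49.8
hit True z -0.000856096795237557 f 5.805223005932389
press -0.004241641047754936 12.871020653566525
[[0.1, 2.1, 10.5], [-0.7, 1.9, 9.6], [-0.5, 2.0, 10.1], [-0.2, 2.8, 12.2], [-0.4, 2.0, 13.4], [-1.0, 2.6, 13.1], [-0.5, 2.1, 13.8]]
49.2417
[207, 54, 52, 80, 2232] [237.8  89.5] [0.488  0.2393 0.065 ] r 0.059 ang 18.4
[293, 112, 27, 65, 1232] [306.2 145.8] [0.4155 0.1528 0.065 ] r 0.07 ang -103.3
[205, 154, 36, 36, 730] [222.8 172.3] [0.3795 0.2684 0.065 ] r 0.071 ang 137.4
rect [378.9 267.1] [51.9 31.2] ang 138.5 normal of long axis 140.3
rect [416.9 152.3] [32.4 86.8] ang -102.1 normal of long axis 79.1
rect [481.3 247.4] [97.6 62.4] ang 28.4 normal of long axis 90.3
```

The stroke turned it 41°, slipping whenever the force fell under about 12 N. The contact stiffness is about 2 N/mm, softer than I assumed. The clock stands still between scripts, so I'll press, inspect, then drag.

Run:
```python
from h import *
import pickle
t=np.radians(193)
env.reach(pt(t,.06),q(t)); env.movel(pt(t,.014),.3)
b=np.mean([monitor.sense()["contact_force"] for _ in range(5)],0)
h=env.movel(pt(t,-.014),.03,guard=4.);z=monitor.sense()["position"][2]
s=monitor.sense();f=np.array(s["contact_force"])-b;print(h,z,f,s["clock"])
z-=min((14.5-abs(f[2]))/2.2e3,.005); env.movel(pt(t,z),.03)
s=monitor.sense();print(z,s["position"],np.array(s["contact_force"])-b,s["clock"])
T=eyes.grab_frame("top");S=eyes.grab_frame("side");s=monitor.sense();print(s["position"],np.array(s["contact_force"])-b,s["clock"])
pickle.dump((b,z,T,S),open("p6.pkl","wb"))
lamb(T);lamb(S)
```

```text
True -0.0016943262678032547 [-1.27677016 -1.28197344  7.31346874] 52.8583
-0.004960931386326188 [ 0.30677906  0.19176074 -0.00470195] [-3.81754172 -1.68525396 15.41598051] 53.125
[ 0.30675388  0.19176014 -0.0046356 ] [-5.51088917 -1.75277048 16.35602036] 53.225
[221, 192, 14, 11, 113] [227.6 197.3] [0.4906 0.2448 0.065 ] r 0.064 ang 22.4
[251, 206, 10, 26, 191] [255.6 219.7] [0.4154 0.1524 0.065 ] r 0.07 ang -103.3
[215, 223, 35, 24, 454] [232.1 236.8] [0.361 0.228 0.065] r 0.071 ang 174.0
[306, 234, 28, 22, 318] [319.4 243.3] [0.4062 0.1669 0.065 ] r 0.059 ang -115.2
[248, 237, 71, 29, 1229] [276.4 253. ] [0.4636 0.2457 0.065 ] r 0.041 ang 38.1
```

The top camera sees the lamb clearly while the finger is pressing (centroid at -103.3°). Now I drag with that feedback.

Run:
```python
from h import *
import pickle
b,z,T,S=pickle.load(open("p6.pkl","rb"))
t0=t=np.radians(193)
def ang(f):
    poly=proj(f,np.array([[C[0]+r*np.cos(a),C[1]+r*np.sin(a),.05] for a,r in [(np.radians(d),.1) for d in range(-140,-39,5)]]+[[*C,.05]])).astype(np.int32)
    hsv=cv2.cvtColor(f["frame"],cv2.COLOR_RGB2HSV);w=np.zeros(hsv.shape[:2],np.uint8);cv2.fillPoly(w,[poly],1)
    m=((hsv[...,1]<85)&(w>0)).astype(np.uint8);m=cv2.morphologyEx(m,cv2.MORPH_OPEN,np.ones((3,3),np.uint8))
    n,_,st,ce=cv2.connectedComponentsWithStats(m)
    if n<2: return None,0
    i=1+np.argmax(st[1:,4]);p=plane(f,*ce[i],.065)[:2]-C;return np.degrees(np.arctan2(p[1],p[0])),st[i].tolist()
G=-78.6;a=ang(T)[0];print(a)
for i in range(7):
    d=np.clip(G-a,0,8)
    if d<.7: break
    t+=np.radians(d); env.movel(pt(t,z),.08,q(t))
    f=np.array(monitor.sense()["contact_force"])-b; T=eyes.grab_frame("top"); an,st=ang(T); print(np.degrees(t).round(1),f.round(1),an,st,round(z,4),monitor.sense()["clock"])
    if an is None or not 130<st[4]<260: print("occluded");break
    a=an; z-=np.clip((16-abs(f[2]))/2.2e3,-.0015,.001)
pickle.dump((b,z,t,T),open("p7.pkl","wb"));lamb(T);lrect(T)
```

```text
-103.27103791022283
201.0 [-4.  -0.5 15.6] -103.70393921560489 [250, 203, 11, 35, 237] -0.005 53.65
209.0 [-4.4 -1.5 15.9] -102.91227860682646 [249, 200, 14, 38, 280] -0.0051 54.075
occluded
[216, 194, 14, 13, 115] [222.7 200. ] [0.4818 0.2607 0.065 ] r 0.064 ang 38.7
[217, 200, 46, 47, 804] [241.6 231. ] [0.3793 0.1975 0.065 ] r 0.057 ang -156.2
rect [389.2 193.7] [100.6 176.3] ang -147.7 normal of long axis 39.2
```

The wedge label moved 16.3° for 16° commanded, so there is no slip now. I'll finish the last 8.6°, lift, release and go above the pot, then check the platter from the top.

Run:
```python
from h import *
import pickle
b,z,t,_=pickle.load(open("p7.pkl","rb"))
t1=np.radians(217.6);env.movel(pt(t1,z),.08,q(t1))
f=np.array(monitor.sense()["contact_force"])-b;print(f.round(1))
env.movel(pt(t1,.06),.3)
print(monitor.sense()["clock"])
psi=np.radians(15)
env.reach([.507,-.213,.17],q(psi));print(monitor.sense()["clock"])
env.release();print(monitor.sense()["clock"])
T=eyes.grab_frame("top");W=eyes.grab_frame("wrist");S=eyes.grab_frame("side");pickle.dump((T,W,S),open("p8.pkl","wb"));s=monitor.sense()
print(s["clock"],s["position"],s["joints"],s["finger_gap"]);lamb(T);lrect(T)
```

```text
[-3.2 -1.7 14.9]
54.8333
57.25
58.0333
58.1833 [ 0.50700877 -0.21302913  0.17002275] [-6.10850980e-01  3.92007083e-01  1.46837437e+00 -9.56487551e-06
  1.28115573e+00  6.98179551e-01] 1.000787907472389
[214, 195, 14, 14, 120] [220.5 201.6] [0.4766 0.268  0.065 ] r 0.065 ang 46.5
[251, 197, 11, 26, 190] [255.5 210.6] [0.4452 0.1528 0.065 ] r 0.069 ang -78.6
[218, 219, 43, 28, 765] [239.  233.7] [0.3708 0.2056 0.065 ] r 0.062 ang -166.2
rect [365.1 207.3] [ 87.9 117.6] ang -168.8 normal of long axis 44.8
```

The lamb is on target in the top view (centroid -78.6°, as planned). Next I refine the pot's position from the hover pictures.

Run:
```python
from h import *
import pickle
T,W,S=pickle.load(open("p8.pkl","rb"));D=pickle.load(open("f0.pkl","rb"));w3=pickle.load(open("w3.pkl","rb"))
a=np.linspace(0,2*np.pi,90)
def sil(f,x,y):
    P=np.vstack([np.c_[x+.024*np.cos(a),y+.024*np.sin(a),np.full(90,z)] for z in(0,.055)]);p=proj(f,P);return np.r_[p.min(0),p.max(0)].round(1)
for n,f,box in(("w",W,(200,60,460,300)),("w3",w3,(525,50,610,105)),("top",D["top"],(345,175,390,207)),("side",D["side"],(325,165,372,210))):
    hsv=cv2.cvtColor(f["frame"],cv2.COLOR_RGB2HSV);s=hsv[box[1]:box[3],box[0]:box[2]].astype(int)
    m=((s[...,0]>92)&(s[...,0]<125)&(s[...,1]>45)).astype(np.uint8)
    k,_,st,ce=cv2.connectedComponentsWithStats(m,connectivity=8)
    print(n,"pred",sil(f,.506,-.213))
    for i in range(1,k):
        if st[i,4]>20: x,y,w,h,A=st[i];print("  ",[int(x+box[0]),int(y+box[1]),int(x+box[0]+w),int(y+box[1]+h)],A)
```

```text
w pred [296.9 152.7 349.3 213.7]
w3 pred [537.   61.9 594.4  98.9]
top pred [357.6 184.2 373.9 201.3]
side pred [340.8 178.6 357.7 201.5]
```

Run:
```python
from h import *
import pickle
T,W,S=pickle.load(open("p8.pkl","rb"))
im=W["frame"].astype(int);g=im.sum(2)//3
print(g[100,260:390:10],im[185,320],im[185,270])
for v in range(140,235,6): 
    x=np.where(g[v,240:410]<np.median(g[v,240:410])*.75)[0]+240 if v<150 else np.where(g[v,240:410]<80)[0]+240
    print(v,(x.min(),x.max(),len(x)) if len(x) else None,g[v,270],g[v,322],g[v,375])
```

```text
[130 133 162 139 143 144 144 139 139 138 139 139 137] [96 82 65] [144 135 128]
140 None 162 141 140
146 None 161 139 140
152 None 155 87 137
158 (np.int64(309), np.int64(336), 28) 141 63 135
164 (np.int64(305), np.int64(340), 6) 140 104 137
170 (np.int64(314), np.int64(316), 3) 139 107 134
176 (np.int64(341), np.int64(344), 4) 139 115 139
182 (np.int64(326), np.int64(346), 13) 136 92 138
188 (np.int64(327), np.int64(342), 16) 139 97 133
194 (np.int64(308), np.int64(344), 33) 141 82 137
200 (np.int64(306), np.int64(340), 32) 137 79 134
206 (np.int64(316), np.int64(332), 16) 138 75 134
212 None 136 130 130
218 None 137 135 136
224 None 135 133 132
230 None 133 134 129
```

The pot is at about (0.5085, -0.2125). I'll grasp it at a TCP z of -0.012, since the real tips are about 30 mm higher, then lift and check.

Run:
```python
from h import *
import pickle
psi=np.radians(15);p=np.array([.508,-.2125])
env.movel([*p,.05],.3); print(env.movel([*p,-.012],.12,guard=8.))
s=monitor.sense();print(s["position"],s["contact_force"],s["clock"])
if s["position"][2]<.0:
    env.close_gripper(30);s=monitor.sense();print(s["finger_gap"],s["gripper_force"],s["position"],s["clock"])
    env.movel([*p,.045],.2);s=monitor.sense();print(s["finger_gap"],s["gripper_force"],s["clock"])
    T=eyes.grab_frame("top");W=eyes.grab_frame("wrist");S=eyes.grab_frame("side");pickle.dump((T,W,S),open("p9.pkl","wb"))
```

```text
False
[ 0.50865051 -0.2129217  -0.01089815] [0.73723461 0.50159625 0.2934179 ] 59.4
0.5391012853904734 30.357193544623442 [ 0.50833412 -0.21258188 -0.01127288] 59.85
0.5389596922994162 30.993059574393556 60.2833
```

Run:
```python
from h import *
import pickle
T,W,S=pickle.load(open("p9.pkl","rb"));a=np.linspace(0,2*np.pi,90);p=monitor.sense()["position"];zb=p[2]+.0112
for dx in(-.004,0,.004):
    c=p[:2]+dx*np.array([np.cos(.262),np.sin(.262)])
    P=proj(W,np.vstack([np.c_[c[0]+.024*np.cos(a),c[1]+.024*np.sin(a),np.full(90,z)] for z in(zb,zb+.055)]));print(dx,P.min(0),P.max(0))
g=W["frame"].astype(int).sum(2)//3
for v in range(130,225,3): print(v,g[v,308],g[v,323],g[v,338],end=" | ")
```

```text
-0.004 [262.93013203 217.2956646 ] [382.76235349 368.13377346]
0 [262.25775685 210.22627597] [383.43424689 360.99577324]
0.004 [261.57607638 203.04955516] [384.11551028 353.68705018]
130 139 138 141 | 133 135 137 140 | 136 135 135 139 | 139 133 135 139 | 142 136 134 140 | 145 138 136 140 | 148 138 138 141 | 151 138 139 142 | 154 137 141 142 | 157 140 144 142 | 160 140 143 143 | 163 144 143 142 | 166 142 141 139 | 169 142 140 138 | 172 140 140 140 | 175 140 139 141 | 178 141 138 138 | 181 140 139 137 | 184 140 139 136 | 187 139 139 138 | 190 137 138 136 | 193 138 139 135 | 196 140 139 136 | 199 143 141 138 | 202 143 140 139 | 205 144 141 139 | 208 140 138 138 | 211 140 136 138 | 214 133 73 135 | 217 71 64 73 | 220 69 67 67 | 223 69 68 67 |
```

Pot is gripped, sitting about 1.5 mm behind the TCP along tool x. I'll place it using guarded lowering with a small x search.

Run:
```python
from h import *
import pickle
env.movel([.4738,.0372,.045],.3);print(monitor.sense()["clock"])
S=[]
for x,y in((.4738,.0372),(.4768,.0380),(.4708,.0364)):
    env.movel([x,y,.022],.15); h=env.movel([x,y,-.004],.07,guard=6.)
    s=monitor.sense();print(h,s["position"],s["contact_force"].round(1),s["ft_torque"].round(2),s["clock"])
    if s["position"][2]<.002: break
    if s["clock"]>65.5: break
pickle.dump((eyes.grab_frame("top"),eyes.grab_frame("side")),open("p10.pkl","wb"))
```

```text
61.425
True [ 0.47365985  0.03752091 -0.00374915] [-0.4  2.3  6.8] [ 0.44  0.12 -0.06] 62.1333
```

The pot is at the floor of the holder. The open left finger would overhang the flange, so I'll turn the wrist 60° about the pot, then release and back off.

Run:
```python
from h import *
import pickle
env.reach([.4726,.0386,-.002],q(np.radians(75)))
s=monitor.sense();print(s["position"],s["contact_force"].round(1),s["finger_gap"],s["clock"])
env.release();s=monitor.sense();print(s["contact_force"].round(1),s["clock"])
p=s["position"];env.movel([p[0],p[1],.13],.25);print(monitor.sense()["clock"])
T,W,S=[eyes.grab_frame(n) for n in("top","wrist","side")];pickle.dump((T,W,S),open("p11.pkl","wb"))
lamb(T);lamb(S);print(monitor.sense()["contact_force"],monitor.sense()["clock"])
a=np.linspace(0,2*np.pi,90)
for c in((.4735,.0365),):
  for z in(0.008,.0):
    P=proj(S,np.vstack([np.c_[c[0]+.024*np.cos(a),c[1]+.024*np.sin(a),np.full(90,z+k)] for k in(0,.055)]));print(P.min(0),P.max(0))
    P=proj(W,np.vstack([np.c_[c[0]+.024*np.cos(a),c[1]+.024*np.sin(a),np.full(90,z+k)] for k in(0,.055)]));print("W",P.min(0),P.max(0))
g=S["frame"].astype(int);D=pickle.load(open("f0.pkl","rb"))["side"]["frame"].astype(int)
d=(np.abs(g-D).sum(2)>60).astype(np.uint8)[190:245,295:345]
for r in range(0,55,3): print(190+r,''.join('#' if x else '.' for x in d[r]))
```

```text
[ 0.4725913   0.03857702 -0.00211254] [-0.3  0.8 -0.6] 0.5408667811730438 63.2167
[-0.2  0.8 -0.9] 63.6917
64.3667
[244, 192, 22, 53, 711] [255.2 217.7] [0.4222 0.1538 0.065 ] r 0.067 ang -98.0
[214, 195, 14, 14, 120] [220.5 201.6] [0.4766 0.268  0.065 ] r 0.065 ang 46.5
[221, 227, 14, 11, 108] [227.5 232.1] [0.3764 0.2429 0.065 ] r 0.059 ang 157.9
[296, 234, 33, 24, 374] [312.2 244.3] [0.4175 0.1784 0.065 ] r 0.044 ang -108.5
[247, 241, 49, 35, 1216] [270.3 256.4] [0.4669 0.2625 0.065 ] r 0.055 ang 49.9
[-0.4857108  -0.47456367 -0.21342429] 64.5167
[310.1901861  209.19574419] [330.04188718 237.77684967]
W [295.71042445 163.24321279] [357.74986201 236.67939876]
[310.14134289 212.04907079] [329.92435276 240.58824374]
W [296.52766077 161.4976713 ] [356.76740999 232.62642846]
190 .............................................#####
193 .............................................#####
196 .............................................#####
199 ..............................................####
202 ..................................................
205 ..................#..#......##.#..................
208 ..................##.#.....#..##..................
211 ..................#############...................
214 ................##################................
217 ...............###################................
220 ...............###################................
223 ###.####.......###..............##................
226 #.########.....#######............................
229 ##############...#######.########.................
232 ....#..#.......##############.....................
235 ##.####.#...............######....................
238 .#.####..................#.........#######........
241 #.#.....######...#..........................###...
244 .....#......#######..###..............####........
```

```bash
python3 -c "
from h import *
print(job.hand_in())"
```

```text
the job is handed in; nothing more can be done
None
```

I handed the job in at about 64.5 s (limit 72 s). The camera measurements put the lamb at the front and the pot upright and fully down in the holder ring. Every press reading was under 17 N. I saw no contact with anything else, and no verdict has come back.

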